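# Make up two puppet-making kits in the drawers

### The job

Make up two kits for the craft class. Into the grey steel drawer with three bays put the egg-shaped head blank, the dowel stand and the squat jar, one to a bay with the dowel stand in the middle bay; into the drawer with two bays put the white foam block and the slim bottle, one to a bay (which bay is up to you). Set everything down gently, standing upright on the drawer floor, and leave the mug, the brush and the big foam offcut where they are.

Things in the scene. Friction and masses are not known exactly. Their poses are not given: they have to be found in the camera images.
- head: puppet head blank: white polystyrene egg, 54 mm in diameter at its widest (straight-sided from 52 to 66 mm above the foot), on a 32 mm cardboard neck with a 46 mm round foot; 92 mm tall, about 50 g. Origin: centre of the underside; z up. Loose, stands upright on the table at the start.
- stand: wooden dowel stand: round base 56 mm in diameter and 18 mm high, with an upright dowel of 14 mm diameter in its centre; 95 mm tall in all, about 80 g. Origin: centre of the underside; z up. Loose, stands upright on the table at the start.
- jar: squat round paste jar, 56 mm in diameter, 62 mm tall: the body is full width up to 30 mm, then narrows under a straight-sided white lid 50 mm in diameter that takes up the top 16 mm; closed, about 160 g. Origin: centre of the underside; z up. Loose, stands upright on the table at the start.
- block: white polystyrene block, 46 mm (its x) by 58 mm (its y) by 80 mm tall, about 50 g. Origin: centre of the underside; z up. Loose, stands upright on the table at the start. At the start its x axis is within 0.4 rad of the world's.
- bottle: slim round white bottle, body 42 mm in diameter and straight up to 54 mm, then tapering to a 21 mm cap; 95 mm tall, about 120 g. Origin: centre of the underside; z up. Loose, stands upright on the table at the start.
- drawer3: grey steel drawer, 90 mm (x) by 240 mm (y), open on top, split by two dividers into three bays side by side along y, their centres at y = -79, 0 and +79 mm. Walls and dividers 3 mm thick, 26 mm high, floor 3 mm thick; each bay is 76 mm (y) by 84 mm (x) inside. It stands fast on the table. Origin: centre of the underside, on the table; z up, its long side lies along its y axis. 
- drawer2: grey steel drawer, 90 mm (x) by 161 mm (y), open on top, split by one divider into two bays side by side along y, their centres at y = -39.5 and +39.5 mm. Walls and dividers 3 mm thick, 26 mm high, floor 3 mm thick; each bay is 76 mm (y) by 84 mm (x) inside. It stands fast on the table. Origin: centre of the underside, on the table; z up, its long side lies along its y axis. 
- mug: blue enamel mug, 84 mm across, 80 mm high, with a handle; a bystander, to be left alone. Origin: centre of the underside.
- brush: paste brush with a wooden handle, 200 mm long, lying on the table; a bystander, to be left alone. Origin: under its middle, on the table; its long axis is its x axis.
- offcut: stepped white polystyrene offcut, 70 mm (x) by 180 mm (y), up to 80 mm high, beyond the drawers; a bystander, to be left alone. Origin: centre of the underside.
Mind the look-alikes: they are no part of the job. Leave any green, purple or turquoise look-alike of the jar alone.

How it is judged:
By the outcome, as a careful person would: the job done as asked, in the order asked, and still so for the second after the job is handed in, with the robot touching nothing.
It also fails if it takes over 128 s, if anything falls off the work surface, if the arm or the gripper's body presses on something with over 40 N, if the wrist force passes 120 N, or if a joint passes its speed limit or range.

### The arm

A 6-joint arm with a two-finger parallel gripper is mounted at the origin on the work surface. World frame = base frame: x ahead of the robot, y to its left, z up, the work surface at z = 0. Lengths are in mm, angles in rad, forces in N, time in s.
With the tool pointing down it reaches from about 300 to 775 mm from the base axis. Payload 14.6 kg.
Tool frame: the origin (TCP) lies between the finger pads; the fingertips stand manip.tip_reach ahead of it and the grasp point (between the pads) lies 5 mm behind it (manip.tip_reach is the distance from the TCP to the fingertips, in mm); z points along the fingers, y is the line along which they close (so a half turn about z gives the same grasp; the last joint's range is limited). The gripper opens to 94 mm and grips with 3 to 60 N. Pads are 16 mm wide; open, the fingers measure 119 mm over their backs; the gripper's body (75 mm by 177 mm) begins 78 mm behind the grasp point.
Start: joints at [1.115, 0.3, 1.521, -0, 1.321, -0.067], TCP at [208.49, 508.941, 219.446] pointing down, gripper open.
Joint ranges: [-3.03, 3.03], [-0.79, 2.21], [0.23, 2.52], [-1.04, 4.18], [0, 3.07], [-2.55, 2.55]. Speed limits (rad/s): [2.22, 2.22, 2.57, 3.14, 3.14, 3.14].

### API

Orientations are given as [roll, pitch, yaw] about the fixed x, y, z axes, in that order (R = Rz(yaw) Ry(pitch) Rx(roll)).
In Python, from cell import manip gives the robot as it stands. The module is installed in compiled form; this text tells all that it offers.
- The arm moves only by the shell command python3 -m creep 'ROWS' [FORCE]. ROWS is JSON, a list of rows, each a list of 3 entries, a list of its own where there are three numbers: the opening, from -1 (shut) to 1 (fully open), then the shift along the tool's x, y, z in cm, then the turn about the tool's z in units of 5 degrees (1.0 is 5 degrees). In form: [[grip, [tx, ty, tz], roll], ...]. A call has 1 to 12 rows; each row is the pose to reach, as a shift and turn from the pose commanded when the call began, along the tool's axes at that moment; what a row does not reach only later rows make up. A row lasts 1/10 s, in which the tool goes at most 50 mm and 8.59 degrees, less where a joint would pass 70% of its speed; a pose out of reach is approached as far as the arm can. A call with a gripper value outside its range is refused whole. The fingers move at their own pace and stop on an object; FORCE is the grip in N (left out, the last holds). Time passes only in rows, so rows that repeat a pose let the fingers close. It gives the time, the measured TCP pose, the force, the opening and the grip force at its end, in the units of the state.
- manip.read_state(): the state, without advancing time (a new reading comes with each control period).
- manip.camera(name): name is "scene" or "top" or "wrist"; returns the picture (400x640x3 uint8, red, green, blue); there is no depth.
- manip.camera_params(name): a dict with "fovy" (degrees; the focal length in pixels is half the picture's height over the tangent of half this angle, whatever the lens; pixels are square), "cx", "cy" (the principal point, pixels), "origin" and "attitude" of the camera in the world. Camera axes: x right, y down, z forward; pixel columns grow to the right and rows downward; lengths in mm; the calibration is good to about 2 mm. A picture is of the moment at which its call begins: read the wrist's pose just before it. camera_params takes no time and is no camera call; for the wrist camera it gives the pose at the moment of the call.
- manip.sign_off(): hands the job in; it is judged then, once.
The state is a dict: "clock": time; "joints": joint angles; "qd": joint speeds; "effort": joint torques, N m; "eef_pos": TCP position; "eef_rot": TCP orientation; "wrist_force": force on the tool from outside, world axes, zero at the start; "moment": the same for the moment, N m; "finger_gap": finger opening in mm; "finger_force": force on a finger pad.
Only numpy, scipy, OpenCV 4.12 (cv2) and the standard library are available. Lean on these libraries where they do the work, as an engineer would, in place of code of your own. Each camera call takes 0.05 s, during which the arm holds its last target. There are 200 camera calls.

## Working session

There is one attempt and no reset: what is moved stays moved. The work goes in short steps, Python scripts to look and compute and a shell command to move; the robot and the scene stay as the last step left them, time stands still between calls to the robot, and variables do not carry over. Pictures are saved under pics/ and viewed, at most 16 in all, crops included, and the job is handed in when it is done.

```bash
mkdir -p pics; python3 - <<'E'
from cell import manip
import cv2, numpy as np
print(manip.tip_reach, manip.read_state())
for n in ("top","scene"):
    p=manip.camera_params(n); print(n,p)
    im=manip.camera(n); cv2.imwrite(f"pics/{n}0.png",im[:,:,::-1])
print(manip.camera_params("wrist"))
im=manip.camera("wrist"); cv2.imwrite("pics/w0.png",im[:,:,::-1])
E
```

```text
14.0 {'clock': 0.0, 'joints': array([ 1.11541994e+00,  3.00466449e-01,  1.52163081e+00, -3.10518345e-05,
        1.32068817e+00, -6.66182585e-02]), 'qd': array([ 4.41883166e-04, -6.19312158e-06, -2.72459984e-04,  1.35838625e-03,
       -6.05104029e-05,  1.45653153e-03]), 'effort': array([-2.50358744e-04, -5.31824684e+01, -3.52726972e+01,  7.07186619e-02,
        2.46373558e-02, -2.94695084e-06]), 'eef_pos': array([208.37423263, 508.71319401, 218.86783757]), 'eef_rot': array([-3.14040052e+00, -4.93920380e-05,  2.75284220e+00]), 'wrist_force': array([-0.89187444, -0.54746437,  0.83236704]), 'moment': array([-0.00503937, -0.03868474, -0.00296013]), 'finger_force': 0.0, 'finger_gap': 93.97725730193801}
top {'fovy': 42.67356740554651, 'cx': 312.260574882716, 'cy': 197.98462662273838, 'origin': array([ 442.90523486,   -6.10948207, 1578.00441924]), 'attitude': array([-3.07233238, -0.00468694, -1.55154684])}
scene {'fovy': 54.57787638685366, 'cx': 318.97064345800965, 'cy': 193.95826246393983, 'origin': array([1194.14661557, -369.44426391,  970.93348522]), 'attitude': array([-2.48757022, -0.01505372,  1.07774082])}
{'fovy': 71.50293844440397, 'cx': 317.3318579998181, 'cy': 204.32943755348913, 'origin': array([142.04616221, 536.71725889, 385.17765137]), 'attitude': array([2.89060463e+00, 1.15826520e-03, 1.18276649e+00])}
```

View pics/top0.png

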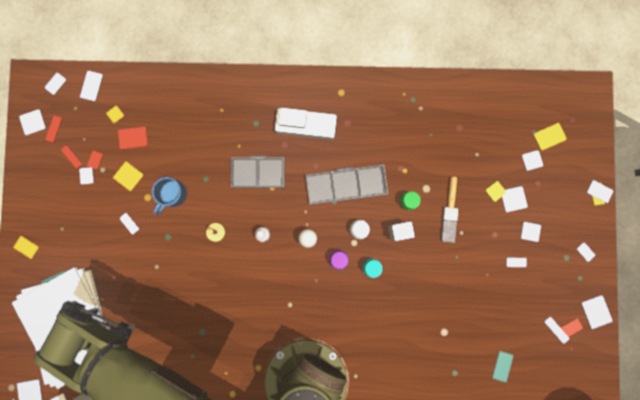

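View pics/scene0.png

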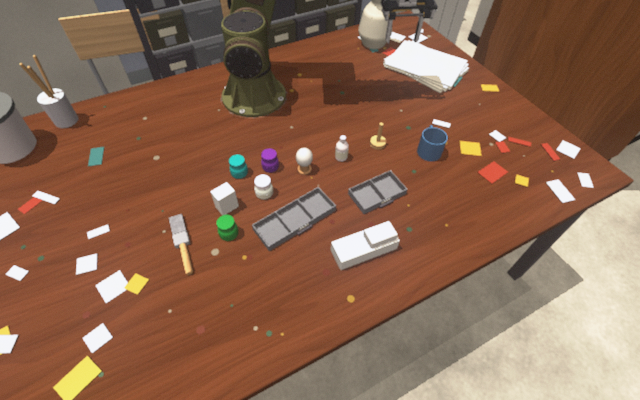

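Top picture: the blanks stand in a row – stand (215,232), bottle (262,235), head (308,239), jar (360,229), block (403,231); drawer2 (258,172), drawer3 (346,184).
Possible mix-ups: for the jar, green (412,200), purple (340,260) and turquoise (374,268), so I choose the white-lidded one at (360,229). For the head, the bottle (262,235) is the slimmer one and the egg is (308,239). For the block, the offcut (305,123) and paper scraps; I choose (403,231). I'll check this in a close crop.

```bash
cat > h.py <<'E'
from cell import manip
import cv2, numpy as np
from scipy.spatial.transform import Rotation as Rn
def shot(n):
    p=manip.camera_params(n); return p, manip.camera(n)
def ray(p,uv,z):
    uv=np.atleast_2d(np.array(uv,float)); f=200/np.tan(np.radians(p['fovy']/2))
    d=np.c_[(uv[:,0]-p['cx'])/f,(uv[:,1]-p['cy'])/f,np.ones(len(uv))]@Rn.from_euler('xyz',p['attitude']).as_matrix().T
    o=p['origin']; return o[:2]+d[:,:2]*((z-o[2])/d[:,2])[:,None]
def proj(p,P):
    P=np.atleast_2d(np.array(P,float)); f=200/np.tan(np.radians(p['fovy']/2))
    c=(P-p['origin'])@Rn.from_euler('xyz',p['attitude']).as_matrix()
    return c[:,:2]/c[:,2:]*f+[p['cx'],p['cy']]
def blobs(im,m,amin):
    n,l,s,c=cv2.connectedComponentsWithStats(m.astype(np.uint8))
    return [(c[i],s[i],l==i) for i in range(1,n) if s[i][4]>=amin]
def togo(x,y,z,yaw=None):
    """shift in tool axes (cm) and turn (5 deg units) from the measured pose"""
    s=manip.read_state(); R=Rn.from_euler('xyz',[np.pi,0,s['eef_rot'][2]]).as_matrix()
    d=(np.array([x,y,z])-s['eef_pos'])@R/10
    t=None
    if yaw is not None:  # turn about tool z (down) -> yaw decreases
        e=(s['eef_rot'][2]-yaw+np.pi/2)%np.pi-np.pi/2; t=np.degrees(e)/5
    return d.round(2), t, np.round(s['joints'],2)
E
python3 - <<'E'
from h import *
p,im=shot("top"); 
hsv=cv2.cvtColor(im,cv2.COLOR_RGB2HSV)
for n,(u,v),h in [("stand",(215,232),9),("bottle",(262,235),70),("head",(308,239),60),("jar",(360,229),60),("block",(403,231),80),("d2",(258,172),26),("d3",(346,184),26),("mug",(167,193),80),("green",(412,200),60),("purple",(340,260),60),("turq",(374,268),60)]:
    print(n,ray(p,(u,v),h).round(0), hsv[v,u])
print(togo(400,60,260))
c=im[140:290,190:430]; cv2.imwrite("pics/crop.png",cv2.resize(c,None,fx=3.3,fy=3.3,interpolation=cv2.INTER_CUBIC)[:,:,::-1])
E
```

```text
stand [[442. 284.]] [ 16 130 124]
bottle [[436. 134.]] [135   2 239]
head [[427.  -1.]] [120   1 239]
jar [[ 459. -154.]] [120   1 240]
block [[ 455. -278.]] [120   1 240]
d2 [[627. 156.]] [ 14  20 143]
d3 [[ 595. -113.]] [ 15  21 192]
mug [[553. 415.]] [103 100 216]
green [[ 548. -308.]] [ 63 136 228]
purple [[367. -96.]] [147 121 224]
turq [[ 345. -197.]] [ 88 158 238]
(array([-34.74, -34.27,  -4.09]), None, array([ 1.12,  0.3 ,  1.52, -0.  ,  1.32, -0.07]))
```

View pics/crop.png

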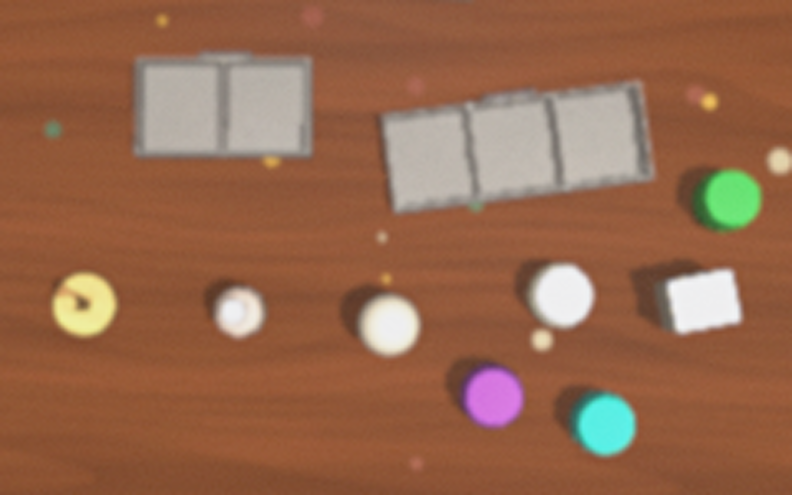

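The crop confirms the choices: white jar at crop (563,295), egg (389,325), bottle (239,311), block (703,300), stand (84,304). The purple, turquoise and green jars are plainly different. drawer3 is tilted a few degrees. Next I go above the scene for a wrist view.

```bash
python3 -m creep '[[1,[-4,-4,-3],1],[1,[-8,-8,-6],2.5],[1,[-11,-11,-8],4],[1,[-14,-14,-8],5.5],[1,[-18,-18,-8],7],[1,[-22,-22,-8],8.5],[1,[-26,-25,-8],10],[1,[-30,-28,-8],11.5],[1,[-34,-32,-8],13],[1,[-37,-35,-8],13.5],[1,[-38,-37,-8],13.5],[1,[-38,-37,-8],13.5]]'
python3 -m creep '[[1,[0,0,0],0],[1,[0,0,0],0],[1,[0,0,0],0]]'
python3 - <<'E'
from h import *
s=manip.read_state(); print(s['eef_pos'],s['eef_rot'],s['joints'])
p,im=shot("wrist"); print(p); np.save("w1.npy",im); cv2.imwrite("pics/w1.png",im[:,:,::-1])
E
```

```text
clock: 1.4
eef_pos: [420.6, 18.1, 299.1]
eef_rot: [-3.141, 0.001, 1.569]
wrist_force: [-0.3, 0.1, -0.6]
finger_gap: 93.6
finger_force: 0.0
clock: 1.7
eef_pos: [419.7, 23.7, 299.6]
eef_rot: [3.141, -0.0, 1.577]
wrist_force: [0.0, 1.1, -1.1]
finger_gap: 94.3
finger_force: 0.0
[419.66196241  23.67924869 299.55904204] [ 3.14132646e+00 -1.26039052e-04  1.57681282e+00] [-3.09033659e-02 -5.15854633e-02  1.72980037e+00  1.36569657e-04
  1.46311639e+00 -3.69344977e-02]
{'fovy': 71.50293844440397, 'cx': 317.3318579998181, 'cy': 204.32943755348913, 'origin': array([419.30933501,  96.12774464, 465.76565803]), 'attitude': array([ 2.89050555e+00, -1.63060655e-04,  6.79628101e-03])}
```

View pics/w1.png

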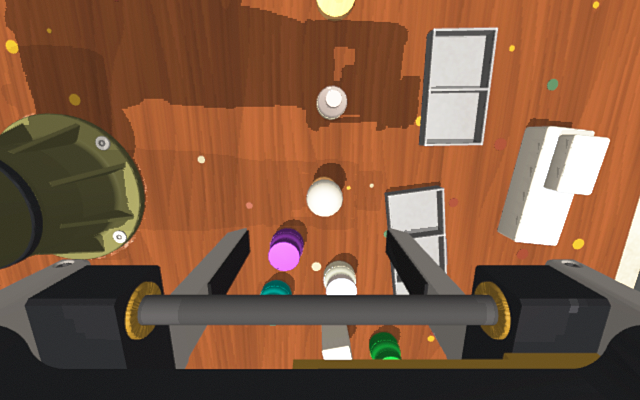

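Wrist view 1 (up = +y, right = +x): head (325,197), bottle (332,102), drawer2 corners about (431,28)–(484,145), purple jar (285,255). The white jar (340,285) and drawer3 are partly hidden. I'll move along -y and measure all of it.

```bash
python3 -m creep '[[1,[-4,0,0],0],[1,[-8,0,0],0],[1,[-12,0,0],0],[1,[-16,0,0],0],[1,[-20,0,0],0],[1,[-23,0,0],0],[1,[-24,0,0],0],[1,[-24,0,0],0],[1,[-24,0,0],0],[1,[-24,0,0],0]]'
cat > m.py <<'E'
from h import *
R={}
p,im=shot("top"); hsv=cv2.cvtColor(im,cv2.COLOR_RGB2HSV)
big=cv2.resize(im,None,fx=4,fy=4,interpolation=cv2.INTER_CUBIC); H=cv2.cvtColor(big,cv2.COLOR_RGB2HSV)
m=((H[...,1]<75)&(H[...,2]>50)).astype(np.uint8); m=cv2.morphologyEx(m,cv2.MORPH_OPEN,np.ones((45,45)))
for n,(u,v) in [("d2",(258,172)),("d3",(346,184))]:
    l=cv2.connectedComponents(m)[1]; k=l[4*v+30,4*u-30]
    c=cv2.findContours((l==k).astype(np.uint8),0,1)[0][0].reshape(-1,2)/4-.375
    w=ray(p,c,24); r=cv2.minAreaRect(w.astype(np.float32)); print(n,k,r); R[n]=r
s=manip.read_state(); q,wi=shot("wrist"); print(s['eef_pos'],s['eef_rot'][2]); np.save("w2.npy",wi); np.save("q2.npy",q,allow_pickle=True)
o=wi.copy()
for n,r in R.items():
    b=cv2.boxPoints(r)
    cv2.polylines(o,[proj(q,np.c_[b,np.full(4,26)]).round().astype(int)],True,(255,0,0),1)
    cv2.polylines(o,[proj(q,np.c_[b,np.full(4,0)]).round().astype(int)],True,(0,255,0),1)
cv2.imwrite("pics/w2.png",o[:,:,::-1])
E
python3 m.py
```

```text
clock: 2.75
eef_pos: [421.1, -216.2, 299.7]
eef_rot: [3.141, 0.0, 1.576]
wrist_force: [0.5, 0.1, 0.3]
finger_gap: 94.3
finger_force: 0.0
d2 6 ((629.4612426757812, 158.23403930664062), (97.52527618408203, 162.69992065429688), 1.322686791419983)
d3 7 ((596.9901123046875, -113.95599365234375), (100.39666748046875, 245.06903076171875), 9.259221076965332)
[ 421.02694302 -216.33612895  299.66810808] 1.5762704300692618
```

View pics/w2.png

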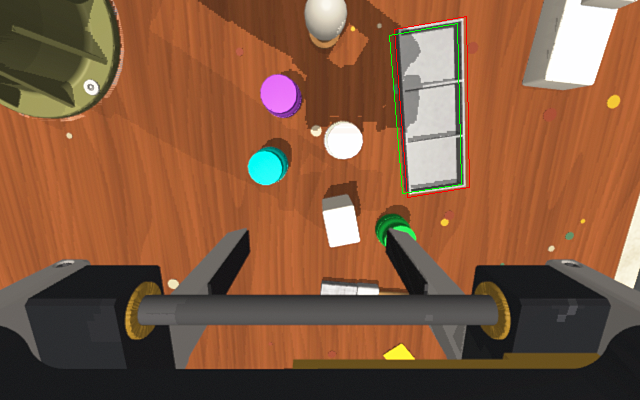

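The overlay shows the outline fits to about 3 px; the drawer3 x edge is off slightly because of its handle tab. I'll refine drawer3 from the far rim edges (plane z=26), plus head, jar and block from this same image, and drawer2, bottle and head from view 1.

```bash
cat > m2.py <<'E'
from h import *
def edges(q,im,c,th,L):
    S=cv2.cvtColor(im,cv2.COLOR_RGB2HSV)[...,1].astype(np.float32)
    ex=np.array([np.cos(th),np.sin(th)]); ey=np.array([-ex[1],ex[0]])
    def out(starts,d):   # walk outward until saturated (wood)
        P=[]
        t=np.arange(0,30,.25)
        for s in starts:
            w=s+np.outer(t,d); uv=proj(q,np.c_[w,np.full(len(t),26.)]).astype(np.float32)
            v=cv2.remap(S,uv[:,0:1],uv[:,1:2],cv2.INTER_LINEAR).ravel()
            k=np.argmax(v>95); 
            if k>0: P.append(w[k])
        return np.array(P)
    for _ in range(2):
        ex=np.array([np.cos(th),np.sin(th)]); ey=np.array([-ex[1],ex[0]])
        ys=[y for y in np.arange(-L/2+8,L/2-8,3) if abs(y)>40]
        P=out([c+ex*32+ey*y for y in ys],ex); a=(P-c)@ex; b=(P-c)@ey
        ok=abs(a-np.median(a))<5; k,e=np.polyfit(b[ok],a[ok],1); th-=np.arctan(k)
    T=out([c+ey*(L/2-12)+ex*x for x in np.arange(-20,35,3)],ey); B=out([c-ey*(L/2-12)+ex*x for x in np.arange(-20,35,3)],-ey)
    t=np.median((T-c)@ey) if len(T) else None; bb=np.median((B-c)@ey) if len(B) else None
    print("th",np.degrees(th),"far x edge",e,"y ends",t,bb, "centre if x edge 45:",c+ex*(e-45)+ey*(t+bb)/2)
q2=np.load("q2.npy",allow_pickle=True).item(); w2=np.load("w2.npy"); w1=np.load("w1.npy")
q1=dict(q2); q1['origin']=np.array([419.309,96.128,465.766]); q1['attitude']=np.array([2.890506,-.000163,.006796])
edges(q2,w2,np.array([594.,-114]),np.radians(8.3),240)
edges(q1,w1,np.array([627.,158]),np.radians(1),161)
for q,im,names in [(q1,w1,[("head",(325,197),59),("bottle",(334,98),95)]),(q2,w2,[("head",(325,15),59),("jar",(343,140),60),("block",(342,225),80)])]:
    h=cv2.cvtColor(im,cv2.COLOR_RGB2HSV); g=(h[...,1]<60)&(h[...,2]>(120))
    l=cv2.connectedComponents(g.astype(np.uint8))[1]
    for n,(u,v),z in names:
        k=(l==l[v,u]).astype(np.uint8); c=cv2.findContours(k,0,1)[0][0].reshape(-1,2)
        (x,y),r=cv2.minEnclosingCircle(c); print(n,(x,y,r),k.sum(),ray(q,(x,y),z), c.min(0),c.max(0), np.median(h[...,2][k>0]))
E
python3 m2.py
python3 - <<'E'
import cv2,numpy as np
w2=np.load("w2.npy");w1=np.load("w1.npy")
a=cv2.resize(w2[100:260,300:380],None,fx=4,fy=4);a=a[:560]
b=cv2.resize(w1[70:210,290:380],None,fx=4,fy=4)
cv2.imwrite("pics/c2.png",np.hstack([a,b])[:,:,::-1])
E
```

```text
th 8.639800812835375 far x edge 48.067676006604565 y ends 121.75 -119.99999999999996 centre if x edge 45: [ 596.90146332 -112.67419017]
th 1.2655811064486966 far x edge 46.943268602466674 y ends 83.5 -78.75 centre if x edge 45: [628.8899189  160.41766921]
head (324.1388244628906, 197.6657257080078, 18.249719619750977) 1028 [[430.24060284   2.19990256]] [307 180] [342 215] 254.0
bottle (330.8780517578125, 102.21951293945312, 16.517337799072266) 777 [[436.16988974 133.87441069]] [317  86] [346 118] 216.0
head (325.5, 15.25, 23.352025985717773) 1362 [[430.43887486   3.0535371 ]] [305   0] [346  38] 207.0
jar (342.9165344238281, 139.90103149414062, 19.355613708496094) 1145 [[ 457.33460959 -153.10884685]] [324 122] [362 158] 255.0
block (340.5193176269531, 220.41201782226562, 27.665973663330078) 1503 [[ 455.37527915 -266.86467733]] [323 195] [359 246] 255.0
```

View pics/c2.png

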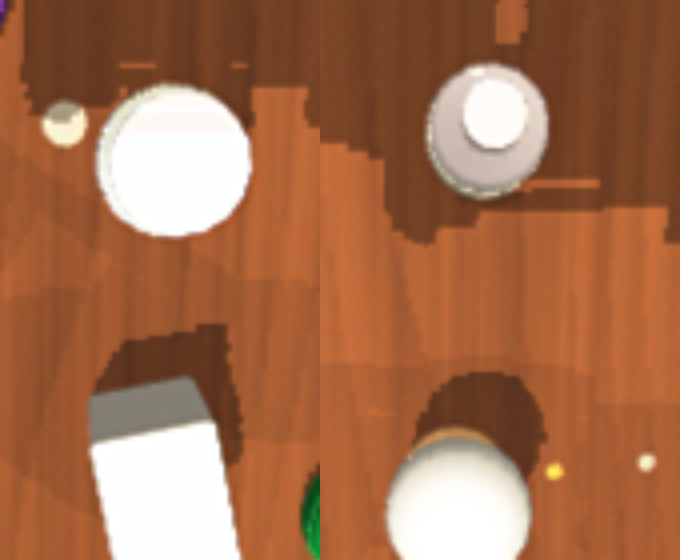

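Picture: jar lid circle clean with its cream body just visible at lower left, block with its 46 mm face turned slightly, bottle cap at w1 (334,99), egg (324,198). Estimates: head (430,2), jar (457,-153), bottle ~(436,134), drawer3 (596.5,-113, 8.6°), drawer2 (628.5,160, 1.3°). First the head.

```bash
python3 -m creep '[[1,[3,0,1],-0.3],[1,[7,0.3,3],-0.8],[1,[11,0.5,6],-1.3],[1,[15,0.7,9],-1.7],[1,[19,1,11],-1.7],[1,[21,1,13],-1.7],[1,[21.8,1,13],-1.7],[1,[21.8,1,13],-1.7],[1,[21.8,1,13],-1.7],[1,[21.8,1,13],-1.7]]' 9 | grep eef
python3 - <<'E'
from h import *
p,im=shot("wrist"); cv2.imwrite("pics/w3.png",im[:,:,::-1]); np.save("w3.npy",im); np.save("q3.npy",p,allow_pickle=True)
print(togo(430,2.2,54,np.pi/2+np.radians(8.6)), proj(p,[[430,2.2,59],[436,134,95],[430,2.2,0]]))
E
```

```text
eef_pos: [430.4, -0.3, 170.4]
eef_rot: [3.14, 0.0, 1.722]
(array([2.500e-01, 1.000e-02, 1.162e+01]), np.float64(0.010232049264304256), array([-0.09,  0.08,  1.9 , -0.  ,  1.16, -0.24])) [[316.9258924  203.00737763]
 [349.65701104  55.15045565]
 [316.92377147 191.34304484]]
```

View pics/w3.png

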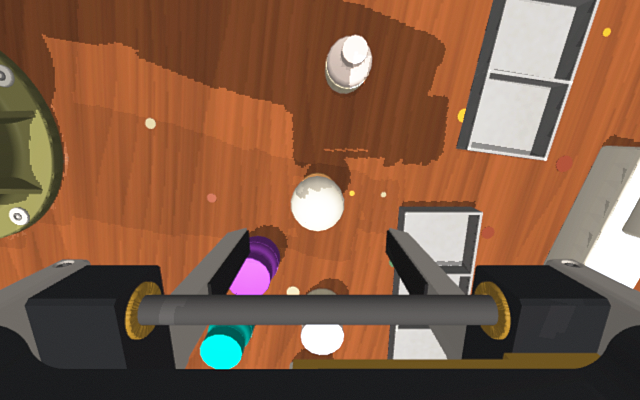

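The head sits at (317,203), exactly where predicted. The bottle cap at (354,46) is ~9 px off my prediction, so I'll re-measure it later. Now descend, grip, lift.

```bash
python3 -m creep '[[1,[0.2,0,2],0],[1,[0.2,0,4.5],0],[1,[0.2,0,7],0],[1,[0.2,0,9],0],[1,[0.2,0,10.5],0],[1,[0.2,0,11.6],0],[1,[0.2,0,11.6],0],[1,[0.2,0,11.6],0],[1,[0.2,0,11.6],0]]' 9 | grep -E "eef_pos|force"
python3 -m creep '[[-0.2,[0,0,0],0],[-1,[0,0,0],0],[-1,[0,0,0],0],[-1,[0,0,0],0],[-1,[0,0,0],0],[-1,[0,0,0],0],[-1,[0,0,0],0],[-1,[0,0,0],0]]' 9
python3 -m creep '[[-1,[0,0,-0.5],0],[-1,[0,0,-1.5],0],[-1,[0,0,-3],0],[-1,[0,0,-4.5],0],[-1,[0,0,-6],0],[-1,[0,0,-7],0],[-1,[0,0,-7],0],[-1,[0,0,-7],0]]'
python3 - <<'E'
from h import *
print(ray(np.load("q3.npy",allow_pickle=True).item(),(354,47),95))
c=np.array([596.5,-113]);e=np.radians(8.6);ey=np.array([-np.sin(e),np.cos(e)])
print(c+79*ey,c-79*ey); print(togo(*(c+79*ey),57.5,np.pi/2+e))
E
```

```text
eef_pos: [430.1, 2.4, 54.2]
wrist_force: [0.1, -0.1, -0.3]
finger_force: 0.0
clock: 5.6
eef_pos: [429.7, 2.5, 53.5]
eef_rot: [3.142, -0.0, 1.723]
wrist_force: [-0.9, 0.4, 0.4]
finger_gap: 53.3
finger_force: 9.0
clock: 6.4
eef_pos: [429.5, 2.5, 123.3]
eef_rot: [3.142, 0.0, 1.723]
wrist_force: [-0.8, -0.8, -0.4]
finger_gap: 53.5
finger_force: 9.0
[[438.32248047 140.22057132]]
[584.68670787 -34.8882459 ] [ 608.31329213 -191.1117541 ]
(array([-6.05, 14.77,  6.58]), np.float64(0.025110590065907056), array([-0.08,  0.15,  1.95, -0.  ,  1.04, -0.23]))
```

```bash
python3 -m creep '[[-1,[-0.6,1.5,0],0],[-1,[-1.8,4.5,0],0],[-1,[-3.2,8,0],0],[-1,[-4.6,11.5,0],0],[-1,[-5.6,13.8,0],0],[-1,[-6,14.7,0],0],[-1,[-6,14.8,0],0],[-1,[-6,14.8,0],0],[-1,[-6,14.8,0],0],[-1,[-6,14.8,0],0]]' | grep eef
python3 -m creep '[[-1,[0,0,1],0],[-1,[0,0,2.5],0],[-1,[0,0,4],0],[-1,[0,0,5],0],[-1,[0,0,5.7],0],[-1,[0,0,6.1],0],[-1,[0,0,6.3],0],[-1,[0,0,6.3],0],[-1,[0,0,6.3],0],[-1,[0,0,6.3],0]]'
python3 - <<'E'
from h import *
p,im=shot("scene"); cv2.imwrite("pics/s1.png",cv2.resize(im[120:280,200:440],None,fx=3,fy=3)[:,:,::-1])
E
```

```text
eef_pos: [584.5, -34.1, 123.8]
eef_rot: [3.141, 0.0, 1.723]
clock: 8.4
eef_pos: [585.2, -34.4, 60.9]
eef_rot: [3.141, 0.0, 1.723]
wrist_force: [0.3, 0.3, -0.1]
finger_gap: 53.8
finger_force: 9.0
```

View pics/s1.png

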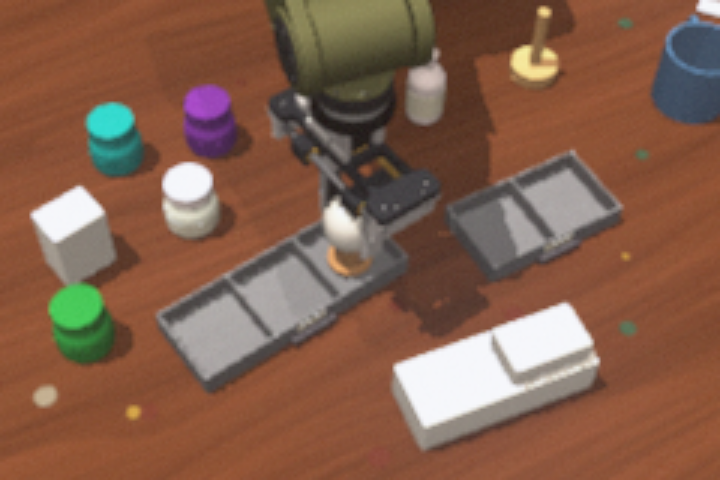

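The head hangs over its bay, foot at crop (349,258), clear of all walls. Lower the last 4 mm, release, rise.

```bash
python3 -m creep '[[-1,[0,0,0.1],0],[-1,[0,0,0.2],0],[-1,[0,0,0.3],0],[-1,[0,0,0.38],0],[-1,[0,0,0.42],0],[-1,[0,0,0.42],0],[-1,[0,0,0.42],0]]' | grep -E "pos|wrist"
python3 -m creep '[[0.25,[0,0,0],0],[0.35,[0,0,0],0],[0.5,[0,0,0],0],[0.7,[0,0,0],0],[0.8,[0,0,0],0],[0.8,[0,0,0],0],[0.8,[0,0,-1],0],[0.8,[0,0,-3],0],[0.8,[0,0,-6],0],[0.8,[0,0,-9],0],[0.8,[0,0,-12],0],[1,[0,0,-14],0]]'
python3 - <<'E'
from h import *
p,im=shot("top"); hsv=cv2.cvtColor(im,cv2.COLOR_RGB2HSV)
m=(hsv[...,2]>150)&(hsv[...,0]>15)&(hsv[...,0]<40)&(hsv[...,1]>70)
for c,s,_ in blobs(im,m,60):
    if 195<c[0]<240 and 210<c[1]<250: print(c,s,ray(p,c,18))
print(togo(442,284,200,np.pi/2))
E
```

```text
eef_pos: [585.1, -34.3, 56.4]
wrist_force: [-0.8, 1.3, 3.6]
clock: 10.35
eef_pos: [585.4, -34.4, 199.5]
eef_rot: [3.139, 0.001, 1.723]
wrist_force: [-0.5, -0.4, -0.5]
finger_gap: 89.7
finger_force: 0.0
[215.24911032 232.04626335] [206 223  20  19 281] [[441.78688672 281.28665415]]
(array([33.66, -9.43,  0.22]), np.float64(1.745230914797114), array([-0.12,  0.39,  1.44,  0.  ,  1.3 , -0.27]))
```

```bash
python3 -m creep '[[1,[2,-0.6,0],0],[1,[6,-1.7,0],0],[1,[10,-2.8,0],0],[1,[14,-4,0],0],[1,[18,-5,0],0],[1,[22,-6.2,0],0],[1,[26,-7.4,0],0],[1,[30,-8.5,0],0],[1,[32.5,-9.2,0.5],0],[1,[33.4,-9.4,1],0],[1,[33.4,-9.4,1],0],[1,[33.4,-9.4,1],0]]' | grep pos
python3 -m creep '[[1,[0,0,0],0],[1,[0,0,0],0]]' | grep eef
python3 - <<'E'
from h import *
p,im=shot("wrist"); cv2.imwrite("pics/w4.png",im[:,:,::-1]); np.save("w4.npy",im); np.save("q4.npy",p,allow_pickle=True)
hsv=cv2.cvtColor(im,cv2.COLOR_RGB2HSV)
print(proj(p,[[442,281,18],[442,281,95]]))
t,im=shot("top"); cv2.imwrite("pics/t2.png",cv2.resize(im[120:260,200:440],None,fx=3,fy=3)[:,:,::-1])
E
```

```text
eef_pos: [441.9, 280.8, 186.2]
eef_pos: [442.0, 280.7, 186.5]
eef_rot: [3.141, -0.0, 1.722]
[[317.12373812 193.56912848]
 [317.08453406 210.4385787 ]]
```

View pics/w4.png

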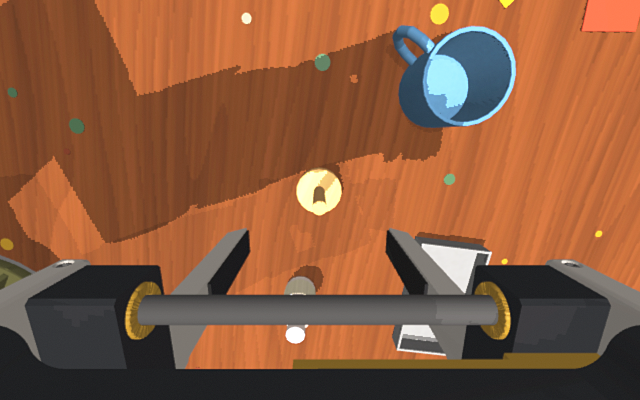

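View pics/t2.png

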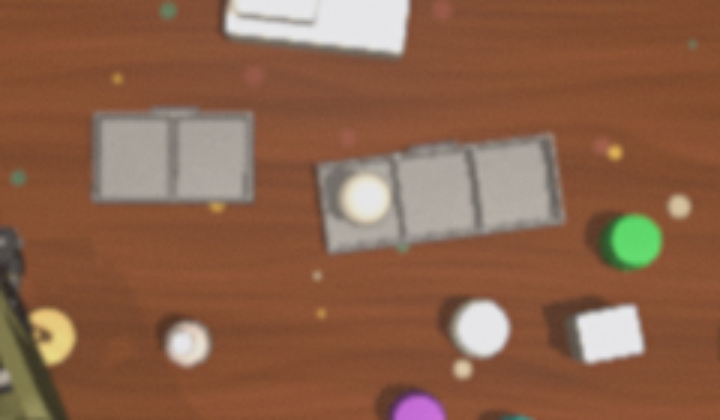

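Wrist: stand base centred at (319,191), dowel top ~(320,208), about 2 px right and up of prediction. Top crop: the head stands upright at (364,198) in drawer3's +y bay. Now grasp the stand by the dowel.

```bash
python3 -m creep '[[1,[0.3,0.25,2],0],[1,[0.3,0.25,4.5],0],[1,[0.3,0.25,7],0],[1,[0.3,0.25,9],0],[1,[0.3,0.25,10.5],0],[1,[0.3,0.25,11.6],0],[0,[0.3,0.25,11.6],0],[-0.5,[0.3,0.25,11.6],0],[-0.5,[0.3,0.25,11.6],0]]' 12 | grep -E "eef_pos|force|gap"
python3 -m creep '[[-0.6,[0,0,0],0],[-0.65,[0,0,0],0],[-0.7,[0,0,0],0],[-1,[0,0,0],0],[-1,[0,0,0],0],[-1,[0,0,0],0],[-1,[0,0,0],0],[-1,[0,0,0],0]]' 12 | grep -E "eef_pos|force|gap"
python3 -m creep '[[-1,[0,0,-0.5],0],[-1,[0,0,-1.5],0],[-1,[0,0,-3],0],[-1,[0,0,-5],0],[-1,[0,0,-8],0],[-1,[0,0,-11],0],[-1,[0,0,-14],0],[-1,[0,0,-14],0],[-1,[0,0,-14],0]]'
python3 - <<'E'
from h import *
print(togo(596.5,-113,73,np.pi/2+np.radians(8.6)))
E
```

```text
eef_pos: [443.9, 285.1, 71.2]
wrist_force: [0.3, 0.6, 0.5]
finger_gap: 73.5
finger_force: 0.0
eef_pos: [443.4, 284.9, 70.2]
wrist_force: [-0.3, 0.4, -0.8]
finger_gap: 13.9
finger_force: 12.0
clock: 14.5
eef_pos: [443.5, 284.8, 210.7]
eef_rot: [3.141, -0.0, 1.723]
wrist_force: [0.4, -0.2, -1.3]
finger_gap: 13.4
finger_force: 12.0
(array([-41.65,   9.09,  13.77]), np.float64(0.02415529985857408), array([ 0.5 ,  0.26,  1.6 , -0.  ,  1.29,  0.35]))
```

```bash
python3 -m creep '[[-1,[-2,0.4,0],0],[-1,[-5,1.1,0],0],[-1,[-9,2,0],0],[-1,[-13,2.8,0],0],[-1,[-17,3.7,0],0],[-1,[-21,4.6,0],0],[-1,[-25,5.5,0],0],[-1,[-29,6.3,0],0],[-1,[-33,7.2,0],0],[-1,[-37,8.1,0],0],[-1,[-40,8.7,0],0],[-1,[-41.2,9,0],0]]' | grep pos
python3 -m creep '[[-1,[-0.4,0.1,0],0],[-1,[-0.4,0.1,0],0],[-1,[-0.4,0.1,0],0],[-1,[-0.4,0.1,0],0]]' | grep eef
python3 - <<'E'
from h import *
print(togo(596.5,-113,73.2,np.pi/2+np.radians(8.6)))
E
```

```text
eef_pos: [594.8, -111.0, 208.5]
eef_pos: [596.4, -111.4, 210.4]
eef_rot: [3.142, -0.0, 1.724]
(array([-1.600e-01, -1.000e-02,  1.372e+01]), np.float64(0.039486970666708095), array([-0.25,  0.43,  1.36,  0.  ,  1.35, -0.4 ]))
```

```bash
python3 -m creep '[[-1,[-0.1,0,1.5],0],[-1,[-0.1,0,4],0],[-1,[-0.1,0,7],0],[-1,[-0.1,0,9.5],0],[-1,[-0.1,0,11.5],0],[-1,[-0.1,0,12.6],0],[-1,[-0.1,0,13.1],0],[-1,[-0.1,0,13.2],0],[-1,[-0.1,0,13.2],0],[-1,[-0.1,0,13.2],0]]' | grep -E "pos|wrist"
python3 -m creep '[[-1,[0,0,0.1],0],[-1,[0,0,0.2],0],[-1,[0,0,0.3],0],[-1,[0,0,0.4],0],[-1,[0,0,0.5],0],[-1,[0,0,0.52],0],[-1,[0,0,0.52],0],[-1,[0,0,0.52],0]]' | grep -E "pos|wrist"
```

```text
eef_pos: [597.1, -113.5, 79.2]
wrist_force: [-0.1, 1.5, -0.6]
eef_pos: [596.7, -113.5, 73.1]
wrist_force: [-0.7, -0.0, 1.2]
```

```bash
python3 -m creep '[[-0.6,[0,0,0],0],[-0.5,[0,0,0],0],[-0.3,[0,0,0],0],[0,[0,0,0],0],[0,[0,0,-1],0],[0,[0,0,-3],0],[0,[0,0,-6],0],[0.5,[0,0,-9],0],[1,[0,0,-10],0],[1,[0,0,-10],0]]'
python3 - <<'E'
from h import *
print(togo(457.3,-153.1,160,np.pi/2+np.radians(8.6)))
E
```

```text
clock: 18.9
eef_pos: [597.2, -113.6, 174.6]
eef_rot: [3.139, 0.001, 1.723]
wrist_force: [-1.5, 0.8, -0.8]
finger_gap: 67.4
finger_force: 0.0
(array([ -1.78, -14.42,   1.46]), np.float64(0.024481727238537365), array([-0.25,  0.46,  1.4 , -0.  ,  1.27, -0.4 ]))
```

```bash
python3 -m creep '[[1,[-0.3,-2,0],0],[1,[-0.7,-5,0],0],[1,[-1.1,-9,0.5],0],[1,[-1.5,-12,1],0],[1,[-1.8,-14,1.4],0],[1,[-1.8,-14.4,1.4],0],[1,[-1.8,-14.4,1.4],0],[1,[-1.8,-14.4,1.4],0],[1,[-1.8,-14.4,1.4],0]]' | grep pos
python3 - <<'E'
from h import *
p,im=shot("wrist"); np.save("w5.npy",im)
hsv=cv2.cvtColor(im,cv2.COLOR_RGB2HSV)
g=(hsv[...,1]<60)&(hsv[...,2]>120); l=cv2.connectedComponents(g.astype(np.uint8))[1]
e=proj(p,[[457.3,-153.1,62]])[0]; u,v=e.astype(int); k=(l==l[v,u]).astype(np.uint8)
c=cv2.findContours(k,0,1)[0][0].reshape(-1,2); (x,y),r=cv2.minEnclosingCircle(c)
print(e,(x,y,r),k.sum(),np.pi*r*r,ray(p,(x,y),62)); w=ray(p,(x,y),62)[0]
print(togo(*w,49,np.pi/2+np.radians(8.6)))
o=im[:,160:500].copy(); t,ti=shot("top")
a=cv2.resize(ti[140:240,280:440],None,fx=2.5,fy=2.5)
z=np.zeros((400,740,3),np.uint8); z[:,:340]=o; z[:250,340:740]=a; cv2.imwrite("pics/j1.png",z[:,:,::-1])
E
```

```text
eef_pos: [457.7, -152.9, 158.8]
[316.62522952 209.39551315] (319.0, 204.5, 29.920827865600586) 2492 2812.5294846983916 [[ 458.83790218 -147.83789685]]
(array([ 0.48,  0.2 , 10.98]), np.float64(0.03168389709757084), array([-0.4 ,  0.21,  1.78,  0.  ,  1.15, -0.55]))
```

View pics/j1.png

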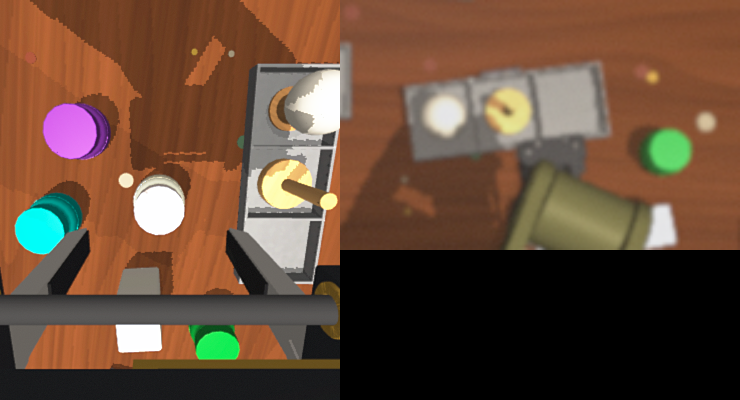

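Picture: head and stand stand upright in the +y and middle bays. The jar lid circle is at crop (159,209), i.e. (319,209), +2 px right of prediction. Grip the lid.

```bash
python3 -m creep '[[1,[0,0.2,2],0],[1,[0,0.2,4.5],0],[1,[0,0.2,7],0],[1,[0,0.2,9],0],[1,[0,0.2,10.3],0],[1,[0,0.2,11],0],[1,[0,0.2,11],0],[1,[0,0.2,11],0],[0.3,[0,0.2,11],0],[0.2,[0,0.2,11],0],[0.1,[0,0.2,11],0]]' 20 | grep -E "eef_pos|force|gap"
python3 -m creep '[[0,[0,0,0],0],[-1,[0,0,0],0],[-1,[0,0,0],0],[-1,[0,0,0],0],[-1,[0,0,0],0],[-1,[0,0,0],0],[-1,[0,0,0],0]]' 20 | grep -E "eef_pos|force|gap"
python3 -m creep '[[-1,[0,0,-0.5],0],[-1,[0,0,-1.5],0],[-1,[0,0,-3],0],[-1,[0,0,-5],0],[-1,[0,0,-7],0],[-1,[0,0,-8],0],[-1,[0,0,-8],0],[-1,[0,0,-8],0]]'
python3 - <<'E'
from h import *
print(togo(608.3,-191.1,52,np.pi/2+np.radians(8.6)))
E
```

```text
eef_pos: [459.3, -152.9, 49.5]
wrist_force: [-0.4, 0.4, 0.1]
finger_gap: 73.4
finger_force: 0.0
eef_pos: [459.1, -152.8, 49.0]
wrist_force: [-0.2, -0.2, 0.0]
finger_gap: 49.6
finger_force: 17.5
clock: 22.5
eef_pos: [458.8, -152.7, 128.6]
eef_rot: [-3.141, -0.0, 1.723]
wrist_force: [0.2, 1.0, -2.8]
finger_gap: 49.7
finger_force: 17.8
(array([-6.06, 14.19,  7.66]), np.float64(0.024624177408518584), array([-0.4 ,  0.25,  1.81, -0.  ,  1.08, -0.55]))
```

```bash
python3 -m creep '[[-1,[-0.6,1.5,0],0],[-1,[-1.8,4.5,0],0],[-1,[-3.2,8,0],0],[-1,[-4.6,11.2,0],0],[-1,[-5.6,13.2,0],0],[-1,[-6,14.1,0],0],[-1,[-6.1,14.2,0],0],[-1,[-6.1,14.2,0],0],[-1,[-6.1,14.2,0],0]]' | grep eef
python3 -m creep '[[-1,[0,0,1],0],[-1,[0,0,2.5],0],[-1,[0,0,4.2],0],[-1,[0,0,5.6],0],[-1,[0,0,6.5],0],[-1,[0,0,7],0],[-1,[0,0,7.2],0],[-1,[0,0,7.2],0],[-1,[0,0,7.2],0]]' | grep -E "pos|wrist"
python3 -m creep '[[-1,[0,0,0.1],0],[-1,[0,0,0.2],0],[-1,[0,0,0.3],0],[-1,[0,0,0.38],0],[-1,[0,0,0.44],0],[-1,[0,0,0.44],0],[-1,[0,0,0.44],0]]' | grep -E "pos|wrist"
```

```text
eef_pos: [608.0, -191.4, 128.7]
eef_rot: [-3.141, -0.0, 1.723]
eef_pos: [608.9, -191.7, 57.7]
wrist_force: [-0.3, -0.4, -1.9]
eef_pos: [608.7, -191.6, 52.6]
wrist_force: [-0.7, 0.3, -1.9]
```

```bash
python3 -m creep '[[-1,[0,0,0.03],0],[-1,[0,0,0.06],0],[-1,[0,0,0.09],0],[-1,[0,0,0.09],0],[-1,[0,0,0.09],0]]' | grep -E "pos|wrist"
python3 -m creep '[[0.12,[0,0,0],0],[0.2,[0,0,0],0],[0.4,[0,0,0],0],[0.6,[0,0,0],0],[0.8,[0,0,0],0],[0.8,[0,0,-1],0],[0.8,[0,0,-3],0],[0.8,[0,0,-6],0],[0.8,[0,0,-9],0],[1,[0,0,-12],0],[1,[0,0,-12],0]]'
python3 - <<'E'
from h import *
q2=np.load("q2.npy",allow_pickle=True).item(); w2=np.load("w2.npy")
h=cv2.cvtColor(w2,cv2.COLOR_RGB2HSV); g=(h[...,2]>235)&(h[...,1]<30); l=cv2.connectedComponents(g.astype(np.uint8))[1]
k=(l==l[228,342]).astype(np.uint8); c=cv2.findContours(k,0,1)[0][0].reshape(-1,2)
r=cv2.minAreaRect(ray(q2,c,80).astype(np.float32)); print("block",r)
print(togo(455,-272,180,np.pi/2))
E
```

```text
eef_pos: [608.7, -191.6, 52.1]
wrist_force: [-1.7, 1.1, 3.2]
clock: 26.6
eef_pos: [610.1, -192.1, 177.2]
eef_rot: [3.135, 0.004, 1.723]
wrist_force: [-0.1, 0.0, 0.3]
finger_gap: 93.3
finger_force: 0.0
block ((456.6692199707031, -275.8197937011719), (45.057769775390625, 56.9296989440918), 12.102675437927246)
(array([ -5.55, -16.54,  -0.28]), np.float64(1.7449022680457165), array([-0.36,  0.53,  1.3 ,  0.  ,  1.31, -0.51]))
```

```bash
python3 -m creep '[[1,[-0.7,-2,0],0],[1,[-1.8,-5,0],0],[1,[-3.2,-9,0],-0.3],[1,[-4.6,-12.5,0],-0.7],[0.7,[-5.6,-15.5,0],-0.7],[0.7,[-5.9,-16.4,0],-0.7],[0.7,[-5.9,-16.4,0],-0.7],[0.7,[-5.9,-16.4,0],-0.7],[0.7,[-5.9,-16.4,0],-0.7]]' 8 | grep eef
python3 - <<'E'
from h import *
p,im=shot("wrist"); 
h=cv2.cvtColor(im,cv2.COLOR_RGB2HSV); g=(h[...,2]>235)&(h[...,1]<30); l=cv2.connectedComponents(g.astype(np.uint8))[1]
e=proj(p,[[456.7,-275.8,80]])[0]; u,v=e.astype(int)
k=(l==l[v,u]).astype(np.uint8); c=cv2.findContours(k,0,1)[0][0].reshape(-1,2)
r=cv2.minAreaRect(ray(p,c,80).astype(np.float32)); print(e,"block",r)
print(togo(*r[0],55,np.pi/2+np.radians(r[2])))
t,ti=shot("top"); a=cv2.resize(ti[140:240,280:440],None,fx=2.5,fy=2.5)
z=np.zeros((400,740,3),np.uint8); z[:,:340]=im[:,160:500]; z[:250,340:740]=a; cv2.imwrite("pics/b1.png",z[:,:,::-1])
E
```

```text
eef_pos: [456.4, -274.2, 171.6]
eef_rot: [-3.142, -0.0, 1.785]
[317.00041073 212.29950232] block ((456.86376953125, -276.022216796875), (44.6273078918457, 56.2001838684082), 11.132386207580566)
(array([-0.19,  0.02, 11.65]), np.float64(0.23128060179222576), array([-0.61,  0.31,  1.63,  0.  ,  1.21, -0.82]))
```

View pics/b1.png

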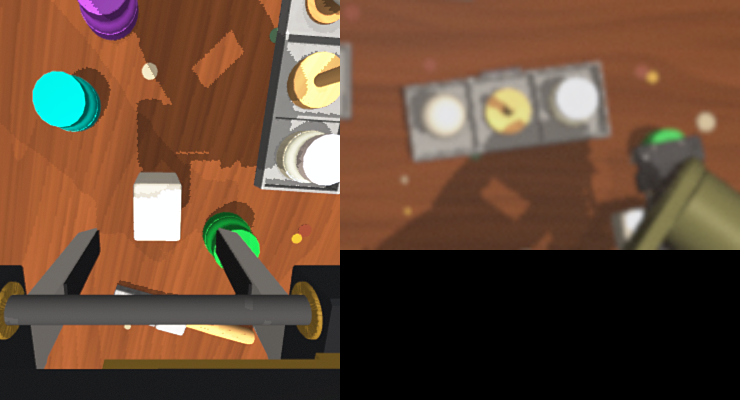

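The jar sits in the -y bay, so the three-bay kit is complete. Block at crop (158,210); the green jar at (235,240) is close to the right finger, so I use a reduced opening.

```bash
python3 -m creep '[[0.5,[-0.2,0,0],0.2],[0.5,[-0.2,0,0],0.2],[0.5,[-0.2,0,2],0.2],[0.5,[-0.2,0,4.5],0.2],[0.5,[-0.2,0,7],0.2],[0.5,[-0.2,0,9],0.2],[0.5,[-0.2,0,10.8],0.2],[0.5,[-0.2,0,11.6],0.2],[0.5,[-0.2,0,11.6],0.2],[0.5,[-0.2,0,11.6],0.2],[0.5,[-0.2,0,11.6],0.2]]' 9 | grep -E "eef|force|gap"
python3 -m creep '[[0.2,[0,0,0],0],[0.1,[0,0,0],0],[0,[0,0,0],0],[-1,[0,0,0],0],[-1,[0,0,0],0],[-1,[0,0,0],0],[-1,[0,0,0],0],[-1,[0,0,0],0]]' 9 | grep -E "eef_pos|force|gap"
python3 -m creep '[[-1,[0,0,-0.5],0],[-1,[0,0,-1.5],0],[-1,[0,0,-3],0],[-1,[0,0,-6],0],[-1,[0,0,-10],0],[-1,[0,0,-14],0],[-1,[0,0,-15],0],[-1,[0,0,-15],0],[-1,[0,0,-15],0]]'
python3 - <<'E'
from h import *
c=np.array([628.7,159.5]);e=np.radians(1.3);ey=np.array([-np.sin(e),np.cos(e)])
print(c-39.5*ey,c+39.5*ey,togo(*(c-39.5*ey),58,np.pi/2+e), togo(*(c-39.5*ey),58,1.785))
E
```

```text
eef_pos: [456.4, -277.0, 56.7]
eef_rot: [3.141, 0.001, 1.767]
wrist_force: [0.5, -0.3, -0.3]
finger_gap: 70.3
finger_force: 0.0
eef_pos: [456.0, -276.7, 55.9]
wrist_force: [-0.9, 1.6, 4.0]
finger_gap: 46.2
finger_force: 9.0
clock: 30.4
eef_pos: [455.5, -276.4, 204.7]
eef_rot: [-3.141, -0.001, 1.767]
wrist_force: [0.6, -0.1, -1.0]
finger_gap: 46.3
finger_force: 9.0
[629.59614968 120.01016693] [627.80385032 198.98983307] (array([35.5 , 24.79, 14.67]), np.float64(1.9847743788479064), array([-0.61,  0.28,  1.59, -0.  ,  1.28, -0.81])) (array([35.5 , 24.79, 14.67]), np.float64(-0.20981890732248276), array([-0.61,  0.28,  1.59, -0.  ,  1.28, -0.81]))
```

```bash
python3 -m creep '[[-1,[2,1.4,0],0],[-1,[5,3.5,0],0.3],[-1,[8.5,6,0],0.7],[-1,[12,8.4,0],1],[-1,[15.5,10.8,0],1.3],[-1,[19,13.2,0],1.7],[-1,[22.5,15.7,0],2],[-1,[26,18.1,0],2],[-1,[29.5,20.6,0],2],[-1,[33,23,0],2],[-1,[35,24.4,0],2],[-1,[35.5,24.8,0],2]]' | grep pos
python3 -m creep '[[-1,[0,0,0],0],[-1,[0,0,0],0],[-1,[0,0,0],0]]' | grep eef
python3 -m creep '[[-1,[0,0,2],0],[-1,[0,0,5],0],[-1,[0,0,8.5],0],[-1,[0,0,11],0],[-1,[0,0,12.6],0],[-1,[0,0,13.2],0],[-1,[0,0,13.2],0],[-1,[0,0,13.2],0]]' | grep -E "eef|wrist"
python3 - <<'E'
from h import *
print(togo(629.6,120.5,59,np.pi/2+np.radians(1.3)))
p,im=shot("scene"); cv2.imwrite("pics/s2.png",cv2.resize(im[120:280,200:440],None,fx=3,fy=3)[:,:,::-1])
E
```

```text
eef_pos: [629.9, 122.0, 203.2]
eef_pos: [629.9, 118.5, 205.6]
eef_rot: [-3.141, 0.0, 1.591]
eef_pos: [630.7, 119.7, 75.1]
eef_rot: [3.14, -0.0, 1.592]
wrist_force: [0.3, -0.1, 0.0]
(array([ 0.08, -0.11,  1.61]), np.float64(-0.017182383682260972), array([ 0.13,  0.64,  1.37, -0.  ,  1.12,  0.11]))
```

View pics/s2.png

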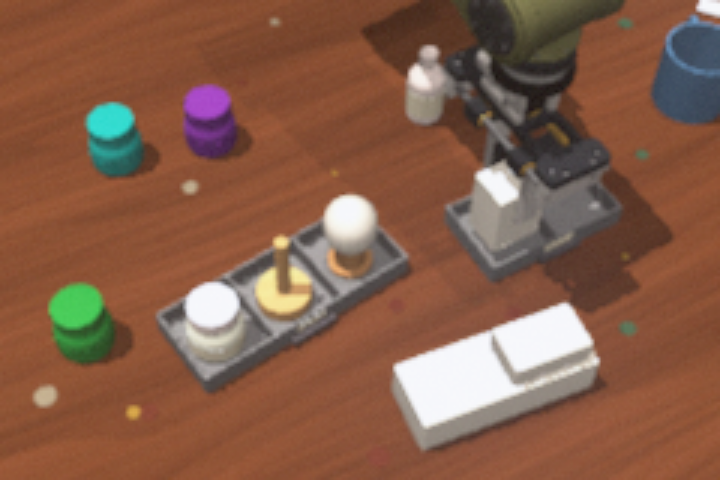

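The block hangs over drawer2's -y bay at crop (507,215), clear of walls; the three-bay kit stands well. Lower and release.

```bash
python3 -m creep '[[-1,[0.1,-0.1,0.4],0],[-1,[0.1,-0.1,0.8],0],[-1,[0.1,-0.1,1.1],0],[-1,[0.1,-0.1,1.3],0],[-1,[0.1,-0.1,1.4],0],[-1,[0.1,-0.1,1.5],0],[-1,[0.1,-0.1,1.57],0],[-1,[0.1,-0.1,1.62],0],[-1,[0.1,-0.1,1.62],0],[-1,[0.1,-0.1,1.62],0]]' | grep -E "pos|wrist"
python3 -m creep '[[0.08,[0,0,0],0],[0.2,[0,0,0],0],[0.35,[0,0,0],0],[0.5,[0,0,0],0],[0.6,[0,0,0],0],[0.6,[0,0,-1],0],[0.6,[0,0,-3],0],[0.6,[0,0,-6],0],[0.6,[0,0,-9],0],[0.6,[0,0,-11],0],[0.6,[0,0,-12],0],[0.6,[0,0,-12],0]]'
python3 - <<'E'
from h import *
print(togo(438.3,140.2,170))
E
```

```text
eef_pos: [629.2, 120.8, 58.8]
wrist_force: [-5.4, -1.2, 10.4]
clock: 34.95
eef_pos: [629.5, 120.8, 179.0]
eef_rot: [3.139, -0.0, 1.592]
wrist_force: [0.8, -0.3, -0.6]
finger_gap: 75.2
finger_force: 0.0
(array([  2.35, -19.07,   0.9 ]), None, array([ 0.13,  0.53,  1.29, -0.  ,  1.32,  0.11]))
```

```bash
python3 -m creep '[[0.8,[0.2,-1.5,0],0],[0.8,[0.6,-4.5,0],0],[0.8,[1,-8,0],0],[0.8,[1.5,-12,0],0],[0.8,[2,-16,0],0],[0.8,[2.2,-18.3,0.5],0],[0.8,[2.3,-19,0.9],0],[0.8,[2.3,-19,0.9],0],[0.8,[2.3,-19,0.9],0],[0.8,[2.3,-19,0.9],0]]' 14 | grep eef
python3 - <<'E'
from h import *
p,im=shot("wrist"); print(proj(p,[[438.3,140.2,95],[438.3,140.2,27]]),togo(438.3,140.2,43))
t,ti=shot("top"); a=cv2.resize(ti[140:240,210:370],None,fx=2.5,fy=2.5)
z=np.zeros((400,740,3),np.uint8); z[:,:340]=im[:,160:500]; z[:250,340:740]=a; cv2.imwrite("pics/bo.png",z[:,:,::-1])
E
```

```text
eef_pos: [439.5, 139.6, 168.4]
eef_rot: [-3.141, 0.0, 1.592]
[[315.87272674 215.43817046]
 [316.19420138 198.24683955]] (array([ 0.07, -0.1 , 12.53]), None, array([ 0.23,  0.15,  1.83, -0.  ,  1.16,  0.21]))
```

View pics/bo.png

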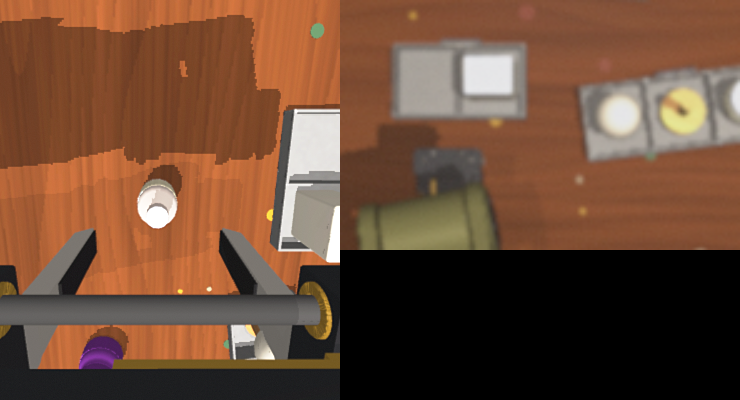

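Block sits squarely in the -y bay of drawer2. Bottle cap at (317,216), matching prediction. Grasp the body at 48 mm.

```bash
python3 -m creep '[[0.8,[0,0,2],0],[0.8,[0,0,4.5],0],[0.8,[0,0,7],0],[0.8,[0,0,9.5],0],[0.8,[0,0,11.5],0],[0.8,[0,0,12.5],0],[0.8,[0,0,12.5],0],[0.8,[0,0,12.5],0],[0.3,[0,0,12.5],0],[0.1,[0,0,12.5],0],[0,[0,0,12.5],0]]' 14 | grep -E "eef_pos|force|gap"
python3 -m creep '[[-0.05,[0,0,0],0],[-1,[0,0,0],0],[-1,[0,0,0],0],[-1,[0,0,0],0],[-1,[0,0,0],0],[-1,[0,0,0],0],[-1,[0,0,0],0]]' 14 | grep -E "eef_pos|force|gap"
python3 -m creep '[[-1,[0,0,-0.5],0],[-1,[0,0,-1.5],0],[-1,[0,0,-3],0],[-1,[0,0,-5],0],[-1,[0,0,-7],0],[-1,[0,0,-8],0],[-1,[0,0,-8],0],[-1,[0,0,-8],0]]'
python3 - <<'E'
from h import *
print(togo(627.8,199.5,46,np.pi/2+np.radians(1.3)))
E
```

```text
eef_pos: [438.9, 139.8, 44.1]
wrist_force: [0.6, -0.1, 0.5]
finger_gap: 64.4
finger_force: 0.0
eef_pos: [438.7, 139.7, 43.6]
wrist_force: [0.1, 0.1, 1.4]
finger_gap: 41.7
finger_force: 14.0
clock: 38.65
eef_pos: [438.4, 139.6, 123.1]
eef_rot: [-3.141, 0.0, 1.592]
wrist_force: [0.7, -0.1, -1.5]
finger_gap: 41.6
finger_force: 14.0
(array([ 5.58, 19.07,  7.71]), np.float64(-0.014757013375438546), array([ 0.23,  0.21,  1.87, -0.  ,  1.06,  0.21]))
```

```bash
python3 -m creep '[[-1,[0.8,1.5,0],0],[-1,[2.2,4.5,0],0],[-1,[3.8,8,0],0],[-1,[5,12,0],0],[-1,[5.5,15.8,0],0],[-1,[5.6,18.3,0],0],[-1,[5.6,19,0],0],[-1,[5.6,19.1,0],0],[-1,[5.6,19.1,0],0],[-1,[5.6,19.1,0],0]]' | grep eef
python3 -m creep '[[-1,[0,0,1],0],[-1,[0,0,2.5],0],[-1,[0,0,4.2],0],[-1,[0,0,5.6],0],[-1,[0,0,6.6],0],[-1,[0,0,7],0],[-1,[0,0,7.2],0],[-1,[0,0,7.2],0],[-1,[0,0,7.2],0]]' | grep -E "pos|wrist"
python3 -m creep '[[-1,[0,0,0.1],0],[-1,[0,0,0.2],0],[-1,[0,0,0.3],0],[-1,[0,0,0.38],0],[-1,[0,0,0.44],0],[-1,[0,0,0.44],0],[-1,[0,0,0.44],0]]' | grep -E "pos|wrist"
```

```text
eef_pos: [627.6, 199.8, 123.6]
eef_rot: [-3.141, 0.0, 1.592]
eef_pos: [628.7, 199.8, 52.2]
wrist_force: [-0.0, 0.2, -1.2]
eef_pos: [628.4, 199.8, 47.1]
wrist_force: [0.5, 0.2, -1.2]
```

```bash
python3 -m creep '[[-1,[0,0,0.03],0],[-1,[0,0,0.06],0],[-1,[0,0,0.08],0],[-1,[0,0,0.08],0],[-1,[0,0,0.08],0]]' | grep -E "pos|wrist"
python3 -m creep '[[-0.02,[0,0,0],0],[0.05,[0,0,0],0],[0.2,[0,0,0],0],[0.35,[0,0,0],0],[0.5,[0,0,0],0],[0.5,[0,0,-1],0],[0.5,[0,0,-3],0],[0.5,[0,0,-6],0],[0.5,[0,0,-9],0],[0.5,[0,0,-12],0],[0.5,[0,0,-15],0],[0.5,[0,0,-15],0]]'
python3 -m creep '[[0.5,[0,-3,0],0],[0.5,[0,-7,0],0],[0.5,[0,-11,0],0],[0.5,[0,-15,0],0],[0.5,[0,-19,0],0],[0.5,[0,-21,0],0],[0.5,[0,-22,0],0],[0.5,[0,-22,0],0],[0.5,[0,-22,0],0]]' | grep eef
python3 - <<'E'
from h import *
p,im=shot("scene"); t,ti=shot("top")
z=np.zeros((590,720,3),np.uint8); z[:340]=cv2.resize(im[120:290,160:520],None,fx=2,fy=2); z[340:]=cv2.resize(ti[120:245,150:510],None,fx=2,fy=2)
cv2.imwrite("pics/end.png",z[:,:,::-1])
E
```

```text
eef_pos: [628.5, 199.8, 46.6]
wrist_force: [-1.3, -0.9, 3.2]
clock: 42.95
eef_pos: [629.7, 200.1, 202.0]
eef_rot: [3.134, -0.002, 1.592]
wrist_force: [-0.0, 0.1, 0.7]
finger_gap: 70.1
finger_force: 0.0
eef_pos: [409.2, 195.1, 196.4]
eef_rot: [3.141, -0.0, 1.592]
```

View pics/end.png

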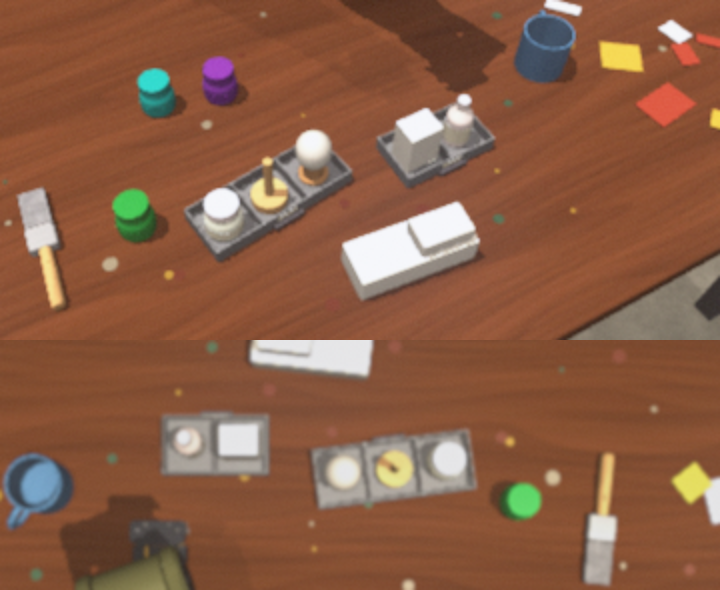

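Both kits are complete: jar, stand and head in drawer3 and block and bottle in drawer2, all upright. The mug, brush, offcut and look-alikes have not moved.

```bash
python3 -c "
from cell import manip
print(manip.sign_off())"
```

```text
the job is handed in; nothing more can be done
None
```

Both kits are made up and the job is handed in at about 44 s: the three-bay drawer holds the head, dowel stand (middle) and jar, and the two-bay drawer holds the block and bottle, all upright, with the mug, brush, offcut and look-alikes left where they were.

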